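# Weigh down a freshly bonded cooling block with a stack of metal offcuts

### The job

The maroon cover of the cooling distribution block has just been glued and must be weighed down while it sets. Lay the irregular aluminium offcut flat on the pale paper patch of the cover, centred on it and lengthwise along the block (either way round), then stack the copper offcut upright and flat on the middle of the aluminium piece's low flat end. Set both down gently, let go, and leave the white plastic offcut where it lies.

Things in the scene. Friction and masses are not known exactly. Their poses are not given: they have to be found in the camera images.
- block: Fixed cooling block with flat maroon cover, 175 (x) x 84 (y) mm, top 46 mm above the bench, on a dark base plate 195 x 110 mm. Pale patch 110 (x) x 60 (y) mm, flush. Origin: on the bench below the patch centre; z up, x lengthwise to two upright silver fittings (26 mm wide, 30 mm above the cover) at x = 85, y = -22 and 22 mm. Cover spans x = -65 to 110.
- alu_offcut: Aluminium offcut 104 (x) x 50 (y) mm, 0.4 kg, lying on its flat foot. Origin: centre of underside; z up, x lengthwise. Upright flanks y = -25 and 25 mm, 24 mm high, from x = -44 to 40: grip across y at the origin. Flat low seat on top, 24 mm above the underside, from x = -52 to 8 (centre x = -22, y = 0); from x = 8 to 52 a sloping lump up to 42 mm high. Some corners are cut off.
- copper_offcut: Copper offcut (orange-brown metal) 40 (x) x 36 (y) mm, 0.43 kg, standing on its flat foot. Origin: centre of the foot; z up. Upright flanks y = -18 and 18 mm, 29 mm high or more: grip across y. Faceted slanting top, peak 43 mm. With its x along the aluminium piece's x (either way) it fits the seat with 10 mm to spare before the lump.
- white_offcut: White plastic offcut, 42 x 36 mm, 42 mm high, shaped much like the copper one but too light (60 g): not to be used. Loose on the bench; origin: centre of its underside.
There are look-alikes about, which are no part of the job. Of the things that look like the alu_offcut, take the one that is farthest to the robot's left at the start.

How it is judged:
By the outcome, as a careful person would: the job done as asked, in the order asked, and still so for the second after the job is handed in, with the robot touching nothing.
It also fails if it takes over 58 s, if anything falls off the work surface, if the arm or the gripper's body presses on something with over 40 N, if the wrist force passes 120 N, or if a joint passes its speed limit or range.

### The arm

A 6-joint arm with a two-finger parallel gripper is mounted at the origin on the work surface. World frame = base frame: x ahead of the robot, y to its left, z up, the work surface at z = 0. Lengths are in m, angles in rad, forces in N, time in s.
With the tool pointing down it reaches from about 0.325 to 0.9 m from the base axis. Payload 6.1 kg.
Tool frame: the origin (TCP) lies midway between the tips of the shut fingers; the grasp point (between the pads) lies 19 mm behind it; z points along the fingers, x is the direction in which the jaws open and shut, and the axes are right-handed (so a half turn about z gives the same grasp; the last joint's range is limited). The gripper opens to 85 mm and grips with 20 to 120 N. Pads are 22 mm wide; open, the fingers measure 114 mm over their backs; the gripper's body (76 mm by 85 mm) begins 54 mm behind the grasp point. The pads swing forward as they close: fully open they stand 13 mm farther back than shut.
Start: joints at [1.109, 0.22, 1.526, -0, 1.395, -0.126], TCP at [0.206, 0.59, 0.231] pointing down, gripper open.
Joint ranges: [-2.98, 2.98], [-0.91, 2.08], [0.09, 2.57], [-1.24, 4.39], [0.2, 2.65], [-2.68, 2.68]. Speed limits (rad/s): [2.57, 2.57, 3.01, 3.14, 3.14, 3.14].

### API

Orientations are given as a 3x3 rotation matrix whose columns are the frame's x, y, z axes.
In Python, from plant import robot gives the robot as it stands.
- The arm moves only by the tool servo_tool, never from a script. Its argument "deltas" is a list of rows, each a list of 7 numbers: the shift along the tool's x, y, z in mm, then the turn, a rotation vector about the tool's x, y, z in rad, then the opening, from 0 (shut) to 1 (fully open). In form: [[tx, ty, tz, ax, ay, az, jaw], ...]. A call has 1 to 8 rows; each row shifts and turns the commanded pose from where the row before left it, along the tool's axes as they then stand; what a row does not reach is not made up. A row lasts 1/8 s, in which the tool goes at most 62.5 mm and 10.7 degrees, less where a joint would pass 70% of its speed; a pose out of reach is approached as far as the arm can. A call is refused whole if a number of a shift passes 62.5 or a number of a turn 0.188, either way. A call with a gripper value outside its range is refused whole. The fingers move at their own pace and stop on an object; "newtons" is the grip in N (left out, the last holds). Time passes only in rows, so rows that do not move let the fingers close. It gives the time, the measured TCP pose, the force and the opening at its end, in the units of the state.
- robot.read_state(): the state, without advancing time (a new reading comes with each control period).
- robot.read_camera(name): name is "scene" or "top"; returns (picture, depth): 384x512x3 uint8, red, green, blue; 384x512 float32, m along the optical axis (not along the pixel's ray), 0 where there is no reading.
- robot.camera_model(name): a dict with "intrinsics" (3x3 intrinsics, pixels), "R" (3x3) and "t" (3): a world point X has camera coordinates R X + t. Camera axes: x right, y down, z forward; pixel columns grow to the right and rows downward; lengths in m; the calibration is good to about 2 mm. A picture is of the moment at which its call begins. camera_model takes no time and is no camera call.
- robot.close_job(): hands the job in, once; it reports no verdict.
The state is a dict: "time_s": time; "joint_positions": joint angles; "dq": joint speeds; "joint_torque": joint torques, N m; "tcp_pos": TCP position; "orientation": TCP orientation; "contact_force": force on the tool from outside, world axes, zero at the start; "moment": the same for the moment, N m; "opening": opening from 0.0 (shut) to 1.0 (fully open).
Only numpy, scipy, OpenCV 4.12 (cv2) and the standard library are available. Lean on these libraries where they do the work, as an engineer would, in place of code of your own. Each camera call takes 0.05 s, during which the arm holds its last target. There are 200 camera calls.

## Working session

There is one attempt and no reset: what is moved stays moved. The work goes in short steps, Python scripts to look and compute and a tool call to move; the robot and the scene stay as the last step left them, time stands still between calls to the robot, and variables do not carry over. Pictures are saved under pics/ and viewed, about 8 in all and at most 12, crops included, and the job is handed in when it is done.

Besides the shell and the picture viewer there is one more tool, called after "Emit:" by a JSON object that holds its "api" and its "payload", one argument or row to a line. servo_tool: Moves the arm, as the interface text tells. Its arguments: {"type":"object","properties":{"deltas":{"type":"array"},"newtons":{"type":"number"}},"required":["deltas"]}

```bash
mkdir -p pics
cat > h.py <<'E'
import numpy as np, cv2
from plant import robot
def grab(n):
    p,d=robot.read_camera(n); m=robot.camera_model(n); 
    K,R,t=[np.array(m[k],float) for k in("intrinsics","R","t")]
    v,u=np.mgrid[:384,:512]
    c=np.stack([(u-K[0,2])/K[0,0]*d,(v-K[1,2])/K[1,1]*d,d],-1)
    W=(c-t.ravel())@R
    W[d==0]=np.nan
    return p,d,W
E
python3 - <<'E'
from h import *
for n in("top","scene"):
    p,d,W=grab(n); np.savez(f"{n}0.npz",p=p,W=W)
    cv2.imwrite(f"pics/{n}0.png",cv2.resize(p[:,:,::-1],(800,600),interpolation=cv2.INTER_CUBIC))
    m=robot.camera_model(n); print(n,-np.array(m["R"]).T@np.ravel(m["t"]),np.round(m["R"],2).tolist(),m["intrinsics"][0][0])
print(robot.read_state())
E
```

```text
top [ 0.33399853 -0.0099586   0.98886244] [[-0.03, -1.0, -0.01], [-0.98, 0.03, -0.2], [0.2, 0.0, -0.98]] 404.90512032496406
scene [1.26649518 0.05983432 0.54518722] [[-0.06, 1.0, -0.01], [0.56, 0.02, -0.83], [-0.83, -0.06, -0.56]] 441.92748111902097
{'time_s': 0.1, 'joint_positions': array([ 1.10891869e+00,  2.21117747e-01,  1.52753397e+00,  2.23589049e-06,
        1.39470604e+00, -1.26079462e-01]), 'dq': array([ 7.54710404e-05, -2.33810233e-03, -3.12550220e-03, -7.25849054e-04,
        1.33047852e-04,  1.73757050e-03]), 'joint_torque': array([ 1.05247575e-03, -4.98238742e+01, -3.90551627e+01, -1.51696404e-04,
        5.51256118e-03, -6.02353521e-05]), 'tcp_pos': array([0.20569067, 0.58958939, 0.2303072 ]), 'orientation': array([[ 3.29522551e-01,  9.44147375e-01, -7.88553760e-04],
       [ 9.44146081e-01, -3.29523419e-01, -1.57917112e-03],
       [-1.75081720e-03, -2.24137445e-04, -9.99998442e-01]]), 'contact_force': array([-0.11911419,  0.56396651,  0.46040874]), 'moment': array([-0.02428   , -0.0105548 ,  0.02866285]), 'opening': 1.003248974535152}
```

View pics/top0.png

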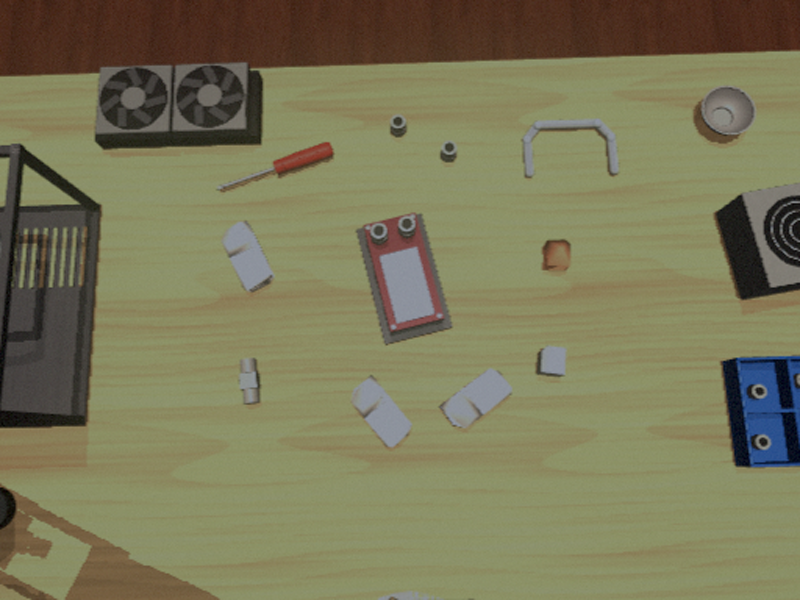

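View pics/scene0.png

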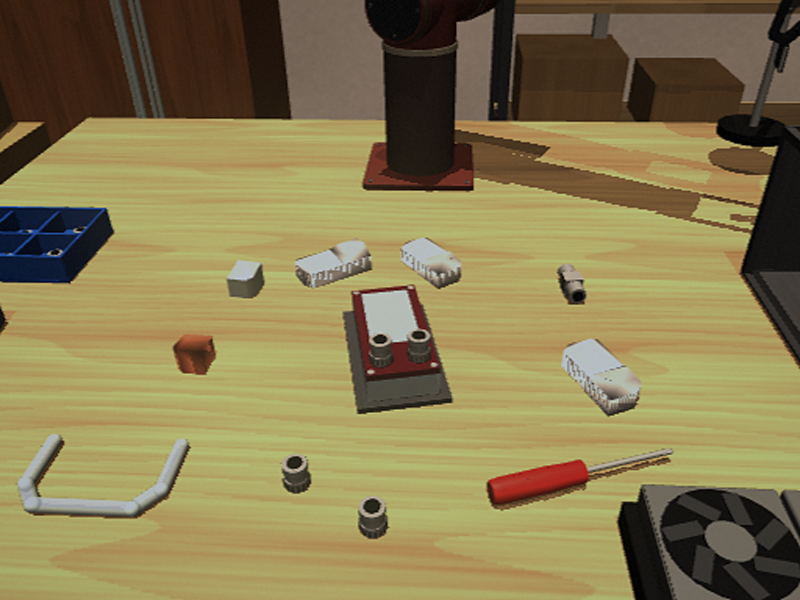

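The top view is at 800x600 scale. The leftmost alu look-alike is at (247,255) with its lump end up. The block and patch are at (408,285) with the fittings up. The copper is at (557,255) and the white piece at (552,361). The scene view agrees, with the leftmost alu at (600,375) there. Next I'll measure them.

```bash
cat >> h.py <<'E'
def rect(xy):
    (c,s,a)=cv2.minAreaRect((xy*1000).astype(np.float32)); 
    if s[0]<s[1]: s=s[::-1]; a+=90
    return np.round(c,1),np.round(s,1),round((a+90)%180-90,1)
def near(W,p,x,y,r,z0,z1):
    return (np.hypot(W[...,0]-x,W[...,1]-y)<r)&(W[...,2]>z0)&(W[...,2]<z1)
def big(m):
    n,l,s,_=cv2.connectedComponentsWithStats(m.astype(np.uint8)); return l==1+np.argmax(s[1:,4])
E
python3 - <<'E'
from h import *
for n in("top","scene"):
    f=np.load(n+"0.npz"); p,W=f["p"].astype(int),f["W"]
    if n=="top":
        C={k:W[int(v*.64),int(u*.64),:2] for k,u,v in(("alu",247,258),("cop",557,255),("patch",408,285),("white",552,361))}
        print({k:np.round(W[int(v*.64),int(u*.64)],3) for k,u,v in(("alu",247,258),("cop",557,255),("patch",408,285),("table",330,330))})
    for k in("alu","cop","white"):
        m=big(near(W,p,*C[k],.09,.010,.06)); P=W[m]; print(n,k,m.sum(),rect(P[:,:2]),"zmax",np.nanpercentile(P[:,2],[50,98]).round(4))
        if k=="alu":
            s=m&(W[...,2]>.019)&(W[...,2]<.028); l=m&(W[...,2]>.031)
            print("  seat",rect(W[s][:,:2]),np.median(W[s],0).round(4),"lump",np.median(W[l],0).round(4))
        if k=="cop":
            m2=m&(W[...,2]<.029); print(" low",rect(W[m2][:,:2]))
    r,g,b=p[...,0],p[...,1],p[...,2]
    z=near(W,p,*C["patch"],.15,.036,.054)
    red=big(z&(r-b>40)); pale=big(z&(abs(r-b)<40)&(r>110)&near(W,p,*C["patch"],.07,0,1))
    print(n,"cover",rect(W[big(z)][:,:2]),"red",rect(W[red][:,:2]),"patch",rect(W[pale][:,:2]),np.median(W[pale],0))
    f=near(W,p,*C["patch"],.15,.068,.085); print("fit",f.sum(),rect(W[f][:,:2]))
E
```

```text
{'alu': array([0.624, 0.239, 0.023]), 'cop': array([ 0.61 , -0.249,  0.034]), 'patch': array([ 0.566, -0.015,  0.049]), 'table': array([0.507, 0.111, 0.003])}
top alu 844 (array([626.3, 239.9]), array([102.5,  50.3]), 25.1) zmax [0.0249 0.0409]
  seat (array([625.9, 240. ]), array([101.3,  50.3]), 25.7) [0.6125 0.2331 0.0239] lump [0.6569 0.2519 0.0357]
top cop 294 (array([ 614., -253.]), array([40.4, 37.5]), -2.4) zmax [0.0338 0.0418]
 low (array([ 606.3, -242.5]), array([52.7, 25.7]), 38.3)
top white 305 (array([ 445.7, -231.9]), array([42.3, 36.7]), -9.2) zmax [0.0351 0.0416]
top cover (array([588.9,  -8.6]), array([176.3,  84.2]), 12.6) red (array([589.2,  -7.5]), array([175.1,  82.2]), 12.7) patch (array([565.9, -15.6]), array([119.6,  82.8]), 10.2) [ 0.56574866 -0.01251858  0.04621552]
fit 190 (array([649.1,   5.5]), array([68.2, 25.4]), -76.6)
scene alu 1302 (array([627.4, 241.4]), array([107. ,  52.1]), 25.1) zmax [0.0247 0.0406]
  seat (array([627.3, 241.5]), array([106.8,  51.8]), 25.1) [0.6166 0.2338 0.0243] lump [0.6645 0.2517 0.0362]
scene cop 450 (array([ 614.2, -251.8]), array([43.6, 37.8]), -2.4) zmax [0.0306 0.0417]
 low (array([ 613.9, -251.3]), array([43. , 37.6]), -4.7)
scene white 381 (array([ 445.8, -230.8]), array([46.3, 39.2]), -8.6) zmax [0.0308 0.0405]
scene cover (array([588.4,  -7.5]), array([179.7,  84.5]), 12.7) red (array([587.6,  -7.7]), array([178.2,  84.5]), 12.7) patch (array([564.2, -11.9]), array([113.2,  61.1]), 12.6) [ 0.56229531 -0.01124196  0.04685315]
fit 292 (array([650.2,   6.5]), array([68.4, 27. ]), -75.1)
```

Both views agree within about 2 mm, and the sizes match.

| Item | Position (mm) | Yaw |
|---|---|---|
| Block origin | (566.7, -13.0) | 12.7° |
| Alu | (626.8, 240.6) | 25.1°, lump end along +x |
| Copper | about (614, -252) | about -2.4° |

The fittings come out at (649.6, 5.7) predicted against (649.6, 6) measured. First I'll rotate the tool to 115.1° and start across.

Emit:
{"api": "servo_tool", "payload": {
  "deltas": [
    [0, 0, 0, 0, 0, -0.155, 1],
    [0, 0, 0, 0, 0, -0.155, 1],
    [0, 0, 0, 0, 0, -0.155, 1],
    [0, 0, 0, 0, 0, -0.155, 1],
    [0, 0, 0, 0, 0, -0.153, 1],
    [-45, 21, 0, 0, 0, 0, 1],
    [-45, 21, 0, 0, 0, 0, 1],
    [-45, 21, 0, 0, 0, 0, 1]
  ],
  "newtons": 60
}}

```text
time_s: 1.1
tcp_pos: [0.3208, 0.4933, 0.2308]
orientation: [[-0.424, 0.906, -0.0], [0.906, 0.424, -0.001], [-0.0, -0.001, -1.0]]
contact_force: [0.2, -0.0, 0.3]
opening: 0.996
```

Emit:
{"api": "servo_tool", "payload": {
  "deltas": [
    [-45, 21, 0, 0, 0, 0, 1],
    [-45, 21, 0, 0, 0, 0, 1],
    [-45, 21, 0, 0, 0, 0, 1],
    [-45, 21, 0, 0, 0, 0, 1],
    [-45, 21, 0, 0, 0, 0, 1],
    [-45, 21, 0, 0, 0, 0, 1],
    [0, 0, 0, 0, 0, 0, 1],
    [0, 0, 0, 0, 0, 0, 1]
  ]
}}

```text
time_s: 2.1
tcp_pos: [0.5482, 0.3032, 0.2307]
orientation: [[-0.423, 0.906, -0.001], [0.906, 0.423, -0.0], [0.001, -0.001, -1.0]]
contact_force: [-0.0, -0.8, -0.8]
opening: 1.002
```

```bash
cat >> h.py <<'E'
def togo(x,y,z,yaw):
    s=robot.read_state(); T=s["orientation"]; p=s["tcp_pos"]*1000
    a=np.radians(yaw); G=np.array([[np.cos(a),np.sin(a),0],[np.sin(a),-np.cos(a),0],[0,0,-1]])
    rv=cv2.Rodrigues(T.T@G)[0].ravel()
    d=np.array([x,y,z])-p
    print("t",round(s["time_s"],2),"tcp",p.round(1),"open",round(s["opening"],3),"F",s["contact_force"].round(1),"j6",s["joint_positions"][5].round(2))
    print("shift now",(T.T@d).round(1),"shift after turn",(G.T@d).round(1),"turn",rv.round(3))
E
python3 -c "
from h import *
togo(626.8,240.6,-1,115.1)
f=np.load('top0.npz');p=f['p']
a=p[140:190,330:385,::-1]; g=np.load('scene0.npz')['p'][200:250,98:153,::-1]
cv2.imwrite('pics/cop.png',cv2.resize(np.hstack([a,g]),None,fx=7,fy=7,interpolation=2))"
```

```text
t 2.1 tcp [548.2 303.2 230.7] open 1.002 F [-0.  -0.8 -0.8] j6 -1.63
shift now [-90.1  45.1 231.5] shift after turn [-90.   44.7 231.7] turn [-0.001 -0.001 -0.002]
```

View pics/cop.png

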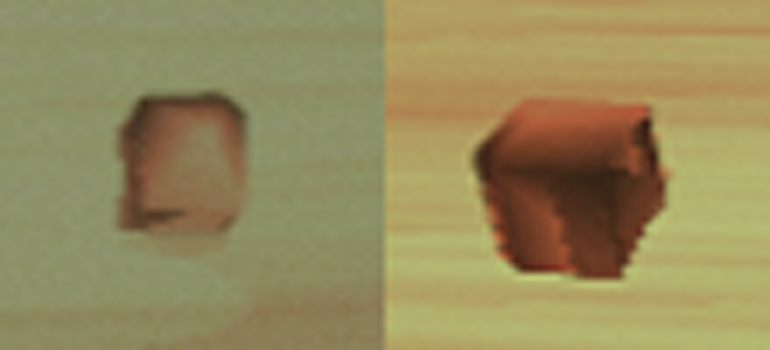

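The crop shows the copper in the top view (left half), about 40 mm along world x with its corners cut. That agrees with a yaw of about 0°. Now over the alu and down.

Emit:
{"api": "servo_tool", "payload": {
  "deltas": [
    [-30, 15, 0, 0, 0, 0, 1],
    [-30, 15, 20, 0, 0, 0, 1],
    [-30, 15, 40, 0, 0, 0, 1],
    [0, 0, 40, 0, 0, 0, 1],
    [0, 0, 40, 0, 0, 0, 1],
    [0, 0, 25, 0, 0, 0, 1],
    [0, 0, 0, 0, 0, 0, 1],
    [0, 0, 0, 0, 0, 0, 1]
  ]
}}

```text
time_s: 3.1
tcp_pos: [0.6278, 0.2419, 0.0678]
orientation: [[-0.425, 0.905, 0.002], [0.905, 0.425, 0.001], [-0.0, 0.002, -1.0]]
contact_force: [0.7, -0.4, 0.8]
opening: 1.0
```

Run:
```python
from h import *
togo(626.8,240.6,-1,115.1)
f=np.load("top0.npz"); W=f["W"]
for n in("top","scene"):
    W=np.load(n+"0.npz")["W"]; m=big(near(W,0,.613,-.252,.05,.006,.06)); P=W[m]*1000
    q=P[P[:,2]>28]; print(n,rect(q[:,:2]/1000), "bounds",np.percentile(P,[1,99],0).round(1).tolist())
    ix=np.digitize(P[:,0],np.arange(592,640,8)); iy=np.digitize(P[:,1],np.arange(-275,-230,8))
    print(np.array([[np.max(P[(ix==i)&(iy==j),2],initial=0) for j in range(7)] for i in range(7)]).round(0).astype(int))
p,d,W=grab("scene"); cv2.imwrite("pics/a1.png",cv2.resize(p[150:320,280:500,::-1],None,fx=3,fy=3,interpolation=2))
```

```text
t 3.1 tcp [627.8 241.9  67.8] open 1.0 F [ 0.7 -0.4  0.8] j6 -1.76
shift now [-0.7 -1.6 68.8] shift after turn [-0.7 -1.5 68.8] turn [0.002 0.    0.   ]
top (array([ 613.9, -253. ]), array([37.9, 37.4]), -2.1) bounds [[593.3, -271.4, 6.5], [633.1, -234.7, 42.5]]
[[ 0  0  0  0  0  0  0]
 [ 0 34 35 34 36 32 27]
 [ 0 35 39 40 39 37 19]
 [ 0 36 40 45 39 39 29]
 [ 0 39 42 43 42 40  0]
 [ 0 40 41 41 41 40  0]
 [ 0 33 35  0 36 20 37]]
scene (array([ 614., -251.]), array([43.1, 38.1]), 2.0) bounds [[595.0, -269.5, 6.7], [635.5, -233.5, 42.2]]
[[ 0  0  0  0  0  0  0]
 [ 0 31 33 33 32 32 29]
 [ 0 32 34  0 38 35 32]
 [ 0 34 39 42 39 37 31]
 [ 0 36 40 43 43 37 33]
 [ 0 37 41 41 41 38 35]
 [ 0  0 37 37 37 37 33]]
```

View pics/a1.png

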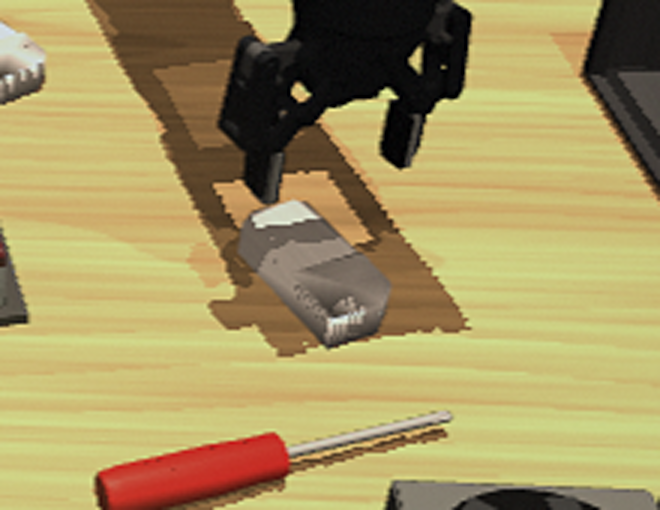

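The fingers straddle the leftmost offcut across its flanks, at crop (315,270). Going down and closing.

Emit:
{"api": "servo_tool", "payload": {
  "deltas": [
    [-0.7, -1.5, 30, 0, 0, 0, 1],
    [0, 0, 22, 0, 0, 0, 1],
    [0, 0, 10, 0, 0, 0, 1],
    [0, 0, 6, 0, 0, 0, 1],
    [0, 0, 0, 0, 0, 0, 1],
    [0, 0, 0, 0, 0, 0, 0.5],
    [0, 0, 0, 0, 0, 0, 0.3],
    [0, 0, 0, 0, 0, 0, 0.3]
  ]
}}

```text
time_s: 4.15
tcp_pos: [0.6273, 0.2399, -0.0005]
orientation: [[-0.423, 0.906, 0.002], [0.906, 0.423, 0.001], [-0.0, 0.002, -1.0]]
contact_force: [0.6, 0.8, 4.2]
opening: 0.574
```

Emit:
{"api": "servo_tool", "payload": {
  "deltas": [
    [0, 0, 0, 0, 0, 0, 0.3],
    [0, 0, 0, 0, 0, 0, 0.3],
    [0, 0, 0, 0, 0, 0, 0.3],
    [0, 0, 0, 0, 0, 0, 0.3]
  ]
}}

```text
time_s: 4.65
tcp_pos: [0.6273, 0.2398, -0.0005]
orientation: [[-0.423, 0.906, 0.002], [0.906, 0.423, 0.001], [-0.0, 0.002, -1.0]]
contact_force: [-1.0, 1.2, 6.5]
opening: 0.57
```

Gripped, with an opening of 0.57, or about 48.5 mm. Lifting.

Emit:
{"api": "servo_tool", "payload": {
  "deltas": [
    [0, 0, -5, 0, 0, 0, 0.3],
    [0, 0, -15, 0, 0, 0, 0.3],
    [0, 0, -30, 0, 0, 0, 0.3],
    [0, 0, -30, 0, 0, 0, 0.3],
    [0, 0, -30, 0, 0, 0, 0.3],
    [0, 0, -20, 0, 0, 0, 0.3],
    [0, 0, 0, 0, 0, 0, 0.3],
    [0, 0, 0, 0, 0, 0, 0.3]
  ]
}}

```text
time_s: 5.65
tcp_pos: [0.6255, 0.2392, 0.1268]
orientation: [[-0.423, 0.906, -0.002], [0.906, 0.423, -0.001], [0.0, -0.002, -1.0]]
contact_force: [-0.2, -0.3, -5.5]
opening: 0.573
```

```bash
python3 -c "
from h import *
togo(566.7,-13,46,102.7)"
```

```text
t 5.65 tcp [625.5 239.2 126.8] open 0.573 F [-0.2 -0.3 -5.5] j6 -1.76
shift now [-203.6 -159.8   81.1] shift after turn [-233.1 -112.8   80.8] turn [-0.002 -0.     0.216]
```

Emit:
{"api": "servo_tool", "payload": {
  "deltas": [
    [0, 0, 0, 0, 0, 0.108, 0.3],
    [0, 0, 0, 0, 0, 0.108, 0.3],
    [-33, -16, 0, 0, 0, 0, 0.3],
    [-40, -19, 0, 0, 0, 0, 0.3],
    [-40, -20, 0, 0, 0, 0, 0.3],
    [-40, -19, 0, 0, 0, 0, 0.3],
    [-40, -19, 0, 0, 0, 0, 0.3],
    [-40, -19, 0, 0, 0, 0, 0.3]
  ]
}}

```text
time_s: 6.65
tcp_pos: [0.5666, -0.0136, 0.1264]
orientation: [[-0.219, 0.976, -0.003], [0.976, 0.219, 0.0], [0.001, -0.003, -1.0]]
contact_force: [0.1, 0.2, -5.1]
opening: 0.571
```

Emit:
{"api": "servo_tool", "payload": {
  "deltas": [
    [0, 0, 15, 0, 0, 0, 0.3],
    [0, 0, 15, 0, 0, 0, 0.3],
    [0, 0, 0, 0, 0, 0, 0.3],
    [0, 0, 0, 0, 0, 0, 0.3]
  ]
}}

```text
time_s: 7.15
tcp_pos: [0.5683, -0.0114, 0.0979]
orientation: [[-0.221, 0.975, -0.001], [0.975, 0.221, 0.0], [0.0, -0.001, -1.0]]
contact_force: [-0.5, 0.7, -4.6]
opening: 0.572
```

Run:
```python
from h import *
togo(566.7,-13,46,102.7)
for n in("top","scene"):
    p,d,W=grab(n); np.savez(f"{n}1.npz",p=p,W=W)
    for z0,z1 in((.088,.15),):
        m=near(W,0,.567,-.013,.065,z0,z1); print(n,m.sum())
cv2.imwrite("pics/s1.png",cv2.resize(p[150:290,170:330,::-1],None,fx=4,fy=4,interpolation=2))
```

```text
t 7.15 tcp [568.3 -11.4  97.9] open 0.572 F [-0.5  0.7 -4.6] j6 -1.95
shift now [-1.2 -1.8 51.9] shift after turn [-1.2 -1.9 51.9] turn [-0.001 -0.     0.001]
top 234
scene 1405
```

View pics/s1.png

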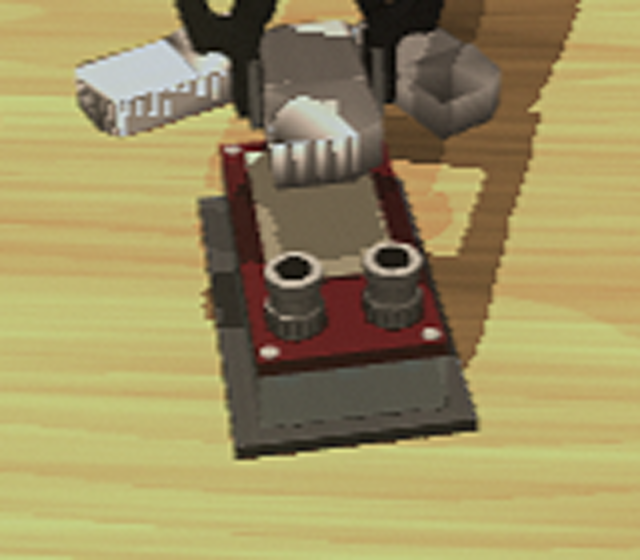

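The alu hangs level over the patch with its lump towards the fittings (crop centre 325,120). I'll check its extent in the block frame.

```bash
cat >> h.py <<'E'
def blk(W):
    a=np.radians(12.7); d=W[...,:2]*1000-[566.7,-13.0]
    return np.dstack([d@[np.cos(a),np.sin(a)],d@[-np.sin(a),np.cos(a)],W[...,2]*1000])
E
python3 - <<'E'
from h import *
for n in("top","scene"):
    f=np.load(n+"1.npz"); B=blk(f["W"]); p=f["p"].astype(int)
    m=(abs(B[...,0])<70)&(abs(B[...,1])<40)&(B[...,2]>101)&(B[...,2]<145)&(p.max(-1)>60)
    P=B[big(m)]; print(n,len(P),np.percentile(P,[0.5,2,98,99.5],0).round(1).tolist())
    s=P[(P[:,0]<-20)]; print(np.median(s,0) if len(s) else "")
E
```

```text
top 199 [[-34.9, -29.9, 108.1], [-32.3, -27.5, 111.0], [-5.3, 25.7, 127.2], [-5.0, 31.6, 135.2]]
[-24.74550003 -14.48370975 122.90576604]
scene 1114 [[-47.2, -29.9, 102.5], [-44.7, -27.9, 103.8], [56.5, 29.1, 139.3], [57.2, 31.0, 140.4]]
[-33.82128059   2.74485855 123.43193385]
```

Emit:
{"api": "servo_tool", "payload": {
  "deltas": [
    [-1.2, -2.3, 12, 0, 0, 0, 0.3],
    [0, 0, 15, 0, 0, 0, 0.3],
    [0, 0, 12, 0, 0, 0, 0.3],
    [0, 0, 6, 0, 0, 0, 0.3],
    [0, 0, 3, 0, 0, 0, 0.3],
    [0, 0, 0, 0, 0, 0, 0.3],
    [0, 0, 0, 0, 0, 0, 0.3]
  ]
}}

```text
time_s: 8.12
tcp_pos: [0.5668, -0.0142, 0.0508]
orientation: [[-0.219, 0.976, 0.001], [0.976, 0.219, -0.0], [-0.0, 0.001, -1.0]]
contact_force: [0.4, 0.4, -4.3]
opening: 0.571
```

```bash
python3 -c "
from h import *
togo(566.7,-13,45.5,102.7)"
```

```text
t 8.12 tcp [566.8 -14.2  50.8] open 0.571 F [ 0.4  0.4 -4.3] j6 -1.96
shift now [1.2 0.1 5.3] shift after turn [1.2 0.1 5.3] turn [ 0.001  0.    -0.   ]
```

Emit:
{"api": "servo_tool", "payload": {
  "deltas": [
    [1, 0, 2, 0, 0, 0, 0.3],
    [0, 0, 1, 0, 0, 0, 0.3],
    [0, 0, 1, 0, 0, 0, 0.3],
    [0, 0, 0, 0, 0, 0, 0.3],
    [0, 0, 0, 0, 0, 0, 0.3]
  ]
}}

```text
time_s: 8.75
tcp_pos: [0.5661, -0.0132, 0.0463]
orientation: [[-0.219, 0.976, 0.0], [0.976, 0.219, -0.0], [-0.0, 0.0, -1.0]]
contact_force: [0.3, 0.7, -5.1]
opening: 0.572
```

Emit:
{"api": "servo_tool", "payload": {
  "deltas": [
    [0, 0, 0.5, 0, 0, 0, 0.3],
    [0, 0, 0.3, 0, 0, 0, 0.3],
    [0, 0, 0, 0, 0, 0, 0.3]
  ]
}}

```text
time_s: 9.12
tcp_pos: [0.5661, -0.0131, 0.0456]
orientation: [[-0.219, 0.976, 0.0], [0.976, 0.219, -0.0], [-0.0, 0.0, -1.0]]
contact_force: [0.0, -0.2, -4.2]
opening: 0.575
```

Emit:
{"api": "servo_tool", "payload": {
  "deltas": [
    [0, 0, 0.5, 0, 0, 0, 0.3],
    [0, 0, 0.3, 0, 0, 0, 0.3],
    [0, 0, 0, 0, 0, 0, 0.3]
  ]
}}

```text
time_s: 9.5
tcp_pos: [0.5662, -0.0132, 0.0455]
orientation: [[-0.219, 0.976, 0.0], [0.976, 0.219, -0.0], [-0.0, 0.0, -1.0]]
contact_force: [-6.0, -0.1, 6.2]
opening: 0.575
```

Contact at z=45.5 with +6 N. Releasing slowly, then up.

Emit:
{"api": "servo_tool", "payload": {
  "deltas": [
    [0, 0, 0, 0, 0, 0, 0.6],
    [0, 0, 0, 0, 0, 0, 0.7],
    [0, 0, 0, 0, 0, 0, 0.9],
    [0, 0, 0, 0, 0, 0, 0.9],
    [0, 0, -10, 0, 0, 0, 1],
    [0, 0, -30, 0, 0, 0, 1],
    [0, 0, -40, 0, 0, 0, 1],
    [0, 0, -30, 0, 0, 0, 1]
  ]
}}

```text
time_s: 10.5
tcp_pos: [0.5668, -0.0132, 0.1574]
orientation: [[-0.219, 0.976, 0.002], [0.976, 0.219, -0.0], [-0.001, 0.002, -1.0]]
contact_force: [-0.2, 0.4, -0.6]
opening: 0.997
```

Emit:
{"api": "servo_tool", "payload": {
  "deltas": [
    [50, 0, 0, 0, 0, 0, 1],
    [-50, 0, 0, 0, 0, 0, 1],
    [-50, 0, 0, 0, 0, 0, 1],
    [-50, 0, 0, 0, 0, 0, 1],
    [-50, 0, 0, 0, 0, 0, 1],
    [-50, 0, 0, 0, 0, 0, 1],
    [0, 0, 0, 0, 0, 0, 1],
    [0, 0, 0, 0, 0, 0, 1]
  ]
}}

```text
time_s: 11.5
tcp_pos: [0.6098, -0.208, 0.1549]
orientation: [[-0.219, 0.976, -0.0], [0.976, 0.219, 0.001], [0.001, -0.0, -1.0]]
contact_force: [0.5, -0.7, 0.5]
opening: 0.998
```

Run:
```python
from h import *
togo(614,-252,2,88.5)
for n in("top","scene"):
    p,d,W=grab(n); np.savez(f"{n}2.npz",p=p,W=W); B=blk(W)
    m=big((abs(B[...,0])<75)&(abs(B[...,1])<45)&(B[...,2]>52)&(B[...,2]<95)&(B[...,0]<68)); P=B[m]/1000
    print(n,m.sum(),"alu in block",rect(P[:,:2]),np.median(P[P[:,0]<0],0)*1000)
    m=big(near(W,p,.614,-.252,.06,.008,.06)); print(" cop",m.sum(),rect(W[m][:,:2]),np.percentile(W[m],[1,99],0).round(3).tolist())
cv2.imwrite("pics/s2.png",cv2.resize(p[120:300,80:330,::-1],None,fx=3,fy=3,interpolation=2))
```

```text
t 11.5 tcp [ 609.8 -208.   154.9] open 0.998 F [ 0.5 -0.7  0.5] j6 -2.24
shift now [-43.9  -5.5 152.9] shift after turn [-43.8   5.3 152.9] turn [-0.    -0.001  0.247]
top 933 alu in block (array([ 0.5, -1.7]), array([102.7,  50.1]), 0.0) [-25.96624845  -1.12557012  69.85321475]Traceback (most recent call last):
  File "<stdin>", line 7, in <module>
  File "h.py", line 18, in big
    n,l,s,_=cv2.connectedComponentsWithStats(m.astype(np.uint8)); return l==1+np.argmax(s[1:,4])
                                                                              ~~~~~~~~~^^^^^^^^^
    return _wrapfunc(a, 'argmax', axis=axis, out=out, **kwds)
    return bound(*args, **kwds)
ValueError: attempt to get argmax of an empty sequence
```

The top view gives the alu at (0.5, -1.7) mm in the block frame, yaw 0.0°, seat height 69.9 mm, so it is flat and centred. The arm hides the copper from the top camera. I'll carry on above the copper and check from the scene camera.

Emit:
{"api": "servo_tool", "payload": {
  "deltas": [
    [0, 0, 0, 0, 0, 0.13, 1],
    [0, 0, 0, 0, 0, 0.13, 1],
    [-22, 3, 20, 0, 0, 0, 1],
    [-22, 3, 30, 0, 0, 0, 1],
    [0, 0, 30, 0, 0, 0, 1],
    [0, 0, 5, 0, 0, 0, 1],
    [0, 0, 0, 0, 0, 0, 1],
    [0, 0, 0, 0, 0, 0, 1]
  ]
}}

```text
time_s: 12.55
tcp_pos: [0.6155, -0.2524, 0.0718]
orientation: [[0.038, 0.999, 0.003], [0.999, -0.038, -0.001], [-0.001, 0.003, -1.0]]
contact_force: [-0.6, -0.6, -0.6]
opening: 0.999
```

Run:
```python
from h import *
togo(614,-252,2,87.8)
for n in("top","scene"):
    p,d,W=grab(n); np.savez(f"{n}2.npz",p=p,W=W); B=blk(W)
    m=big((abs(B[...,0])<75)&(abs(B[...,1])<45)&(B[...,2]>52)&(B[...,2]<95)&(B[...,0]<68)); P=B[m]/1000
    print(n,m.sum(),"alu in block",rect(P[:,:2]),np.median(P[P[:,0]<0],0)*1000)
m=big(near(W,p,.614,-.252,.06,.008,.06)); print(" cop",m.sum(),rect(W[m][:,:2]),np.percentile(W[m],[1,99],0).round(3).tolist())
cv2.imwrite("pics/s2.png",cv2.resize(p[120:300,80:330,::-1],None,fx=3,fy=3,interpolation=2))
```

```text
t 12.55 tcp [ 615.5 -252.4   71.8] open 0.999 F [-0.6 -0.6 -0.6] j6 -2.04
shift now [ 0.4 -1.7 69.8] shift after turn [ 0.3 -1.6 69.8] turn [0.003 0.001 0.001]
top 935 alu in block (array([ 0.1, -1.6]), array([102.6,  50.4]), 0.4) [-26.50632751  -0.91310586  69.82770921]
scene 966 alu in block (array([ 1.3, -0.7]), array([107.6,  50.4]), 0.2) [-23.51891924  -1.7636233   70.45537084]
 cop 474 (array([ 614.8, -251.7]), array([43.2, 36.8]), -2.1) [[0.596, -0.27, 0.008], [0.636, -0.233, 0.042]]
```

View pics/s2.png

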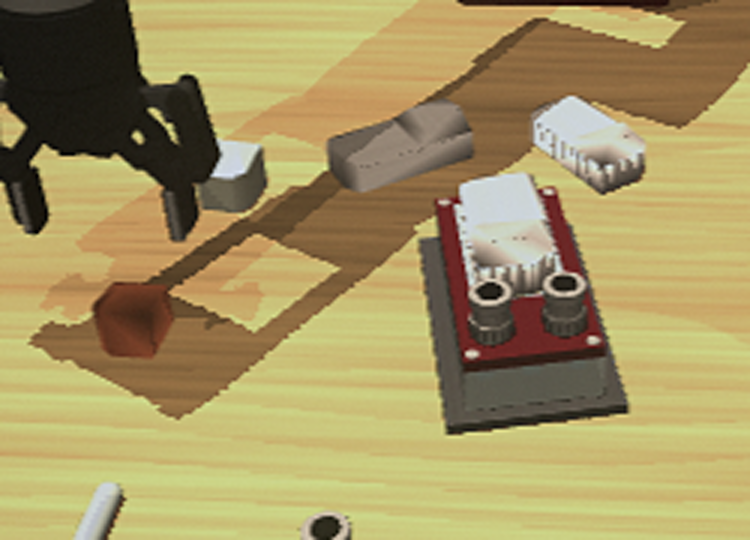

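The alu sits flat and lengthwise on the patch (crop 510,230), and the jaws straddle the copper (crop 133,320). Descending and gripping.

Emit:
{"api": "servo_tool", "payload": {
  "deltas": [
    [0.3, -1, 30, 0, 0, 0, 1],
    [0, 0, 22, 0, 0, 0, 1],
    [0, 0, 12, 0, 0, 0, 1],
    [0, 0, 5.5, 0, 0, 0, 1],
    [0, 0, 0, 0, 0, 0, 1],
    [0, 0, 0, 0, 0, 0, 0.5],
    [0, 0, 0, 0, 0, 0, 0.2],
    [0, 0, 0, 0, 0, 0, 0.2]
  ]
}}

```text
time_s: 13.65
tcp_pos: [0.6139, -0.2524, 0.0012]
orientation: [[0.039, 0.999, 0.001], [0.999, -0.039, -0.001], [-0.001, 0.001, -1.0]]
contact_force: [1.6, -2.5, -1.9]
opening: 0.41
```

Emit:
{"api": "servo_tool", "payload": {
  "deltas": [
    [0, 0, 0, 0, 0, 0, 0.2],
    [0, 0, 0, 0, 0, 0, 0.2],
    [0, 0, 0, 0, 0, 0, 0.2],
    [0, 0, 0, 0, 0, 0, 0.2],
    [0, 0, 0, 0, 0, 0, 0.2]
  ]
}}

```text
time_s: 14.28
tcp_pos: [0.6139, -0.2524, 0.001]
orientation: [[0.039, 0.999, 0.001], [0.999, -0.039, -0.001], [-0.001, 0.001, -1.0]]
contact_force: [-0.9, -0.3, 5.5]
opening: 0.407
```

Gripped: opening 0.407, or about 34.6 mm, with the same 1.5 mm bias as for the alu. Lifting.

Emit:
{"api": "servo_tool", "payload": {
  "deltas": [
    [0, 0, -5, 0, 0, 0, 0.2],
    [0, 0, -15, 0, 0, 0, 0.2],
    [0, 0, -30, 0, 0, 0, 0.2],
    [0, 0, -40, 0, 0, 0, 0.2],
    [0, 0, -40, 0, 0, 0, 0.2],
    [0, 0, -30, 0, 0, 0, 0.2],
    [0, 0, 0, 0, 0, -0.13, 0.2],
    [0, 0, 0, 0, 0, -0.13, 0.2]
  ]
}}

```text
time_s: 15.28
tcp_pos: [0.6133, -0.2521, 0.1614]
orientation: [[-0.224, 0.975, 0.001], [0.975, 0.224, -0.0], [-0.001, 0.001, -1.0]]
contact_force: [0.1, -0.5, -3.8]
opening: 0.41
```

Emit:
{"api": "servo_tool", "payload": {
  "deltas": [
    [0, 0, 0, 0, 0, 0, 0.2],
    [0, 0, 0, 0, 0, 0, 0.2]
  ]
}}

```text
time_s: 15.52
tcp_pos: [0.6131, -0.252, 0.1601]
orientation: [[-0.217, 0.976, -0.0], [0.976, 0.217, 0.0], [0.0, -0.0, -1.0]]
contact_force: [-0.0, 0.6, -3.1]
opening: 0.414
```

```bash
python3 -c "
from h import *
togo(545.7,-18.9,71,102.8)"
```

```text
t 15.53 tcp [ 613.1 -252.   160.1] open 0.414 F [-0.   0.6 -3.1] j6 -2.3
shift now [242.1 -15.2  89.2] shift after turn [242.2 -14.1  89.1] turn [-0.    -0.    -0.005]
```

Emit:
{"api": "servo_tool", "payload": {
  "deltas": [
    [30, -2, 0, 0, 0, -0.005, 0.2],
    [40, -2, 0, 0, 0, 0, 0.2],
    [50, -3, 0, 0, 0, 0, 0.2],
    [50, -3, 0, 0, 0, 0, 0.2],
    [42, -3, 0, 0, 0, 0, 0.2],
    [30, -1, 10, 0, 0, 0, 0.2],
    [0, 0, 20, 0, 0, 0, 0.2],
    [0, 0, 20, 0, 0, 0, 0.2]
  ]
}}

```text
time_s: 16.52
tcp_pos: [0.5456, -0.0188, 0.1101]
orientation: [[-0.224, 0.975, 0.001], [0.975, 0.224, -0.0], [-0.0, 0.001, -1.0]]
contact_force: [0.9, -0.2, -4.0]
opening: 0.41
```

Emit:
{"api": "servo_tool", "payload": {
  "deltas": [
    [0, 0, 10, 0, 0, 0, 0.2],
    [0, 0, 0, 0, 0, 0, 0.2],
    [0, 0, 0, 0, 0, 0, 0.2]
  ]
}}

```text
time_s: 16.9
tcp_pos: [0.5462, -0.0196, 0.1011]
orientation: [[-0.224, 0.975, 0.001], [0.975, 0.224, -0.0], [-0.001, 0.001, -1.0]]
contact_force: [-0.6, -0.5, -3.7]
opening: 0.415
```

Run:
```python
from h import *
togo(545.7,-18.9,71,102.8)
p,d,W=grab("scene"); B=blk(W); q=p.astype(int)
m=big((q[...,0]-q[...,2]>25)&(B[...,2]>95)&(abs(B[...,0])<70)&(abs(B[...,1])<40)); P=B[m]
print(m.sum(),rect(P[:,:2]/1000),np.percentile(P,[1,99],0).round(1).tolist())
cv2.imwrite("pics/s3.png",cv2.resize(p[110:270,180:330,::-1],None,fx=4,fy=4,interpolation=2)[:600])
```

```text
t 16.9 tcp [546.2 -19.6 101.1] open 0.415 F [-0.6 -0.5 -3.7] j6 -1.98
shift now [ 0.9 -0.4 30.1] shift after turn [ 0.8 -0.3 30.1] turn [0.001 0.001 0.002]
722 (array([ 4.2, -6. ]), array([71.9, 28. ]), 80.9) [[-3.2, -35.2, 304.6], [17.4, 21.6, 374.0]]
```

View pics/s3.png

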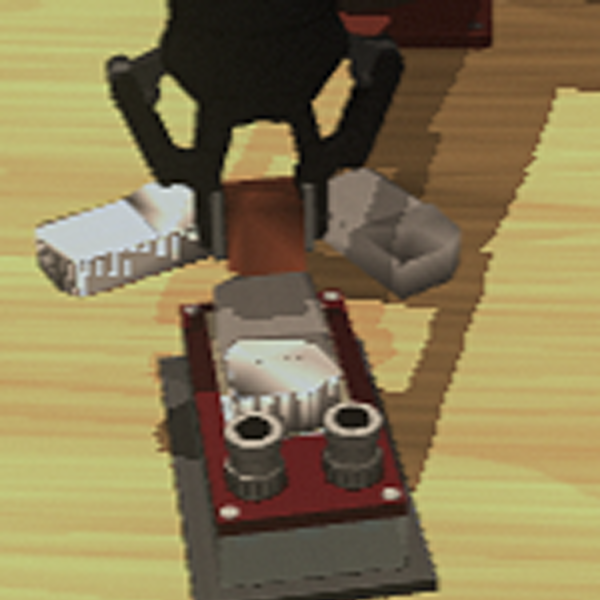

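The copper hangs upright between the pads (crop 267,225) above the low end, and the alu is undisturbed. Lowering gently.

Emit:
{"api": "servo_tool", "payload": {
  "deltas": [
    [0.8, -0.3, 10, 0, 0, 0, 0.2],
    [0, 0, 8, 0, 0, 0, 0.2],
    [0, 0, 4, 0, 0, 0, 0.2],
    [0, 0, 2, 0, 0, 0, 0.2],
    [0, 0, 1, 0, 0, 0, 0.2],
    [0, 0, 0, 0, 0, 0, 0.2],
    [0, 0, 0, 0, 0, 0, 0.2]
  ]
}}

```text
time_s: 17.82
tcp_pos: [0.5453, -0.0187, 0.0754]
orientation: [[-0.224, 0.975, 0.0], [0.975, 0.224, -0.0], [-0.0, 0.0, -1.0]]
contact_force: [0.5, 0.2, -4.1]
opening: 0.412
```

Emit:
{"api": "servo_tool", "payload": {
  "deltas": [
    [0, 0, 1, 0, 0, 0, 0.2],
    [0, 0, 1, 0, 0, 0, 0.2],
    [0, 0, 0, 0, 0, 0, 0.2]
  ]
}}

```text
time_s: 18.2
tcp_pos: [0.5449, -0.0187, 0.073]
orientation: [[-0.224, 0.975, -0.0], [0.975, 0.224, 0.0], [0.0, -0.0, -1.0]]
contact_force: [-0.3, 0.0, -2.9]
opening: 0.411
```

Emit:
{"api": "servo_tool", "payload": {
  "deltas": [
    [0, 0.8, 0.5, 0, 0, 0, 0.2],
    [0, 0, 0.5, 0, 0, 0, 0.2],
    [0, 0, 0.3, 0, 0, 0, 0.2],
    [0, 0, 0, 0, 0, 0, 0.2]
  ]
}}

```text
time_s: 18.7
tcp_pos: [0.5458, -0.0185, 0.0719]
orientation: [[-0.224, 0.975, -0.0], [0.975, 0.224, 0.0], [0.0, -0.0, -1.0]]
contact_force: [0.1, -0.5, -3.0]
opening: 0.413
```

Emit:
{"api": "servo_tool", "payload": {
  "deltas": [
    [0, 0, 0.4, 0, 0, 0, 0.2],
    [0, 0, 0.2, 0, 0, 0, 0.2],
    [0, 0, 0, 0, 0, 0, 0.2]
  ]
}}

```text
time_s: 19.08
tcp_pos: [0.5458, -0.0185, 0.0713]
orientation: [[-0.224, 0.975, -0.0], [0.975, 0.224, 0.0], [0.0, -0.0, -1.0]]
contact_force: [-0.3, 0.9, -2.6]
opening: 0.413
```

Emit:
{"api": "servo_tool", "payload": {
  "deltas": [
    [0, 0, 0.4, 0, 0, 0, 0.2],
    [0, 0, 0.2, 0, 0, 0, 0.2],
    [0, 0, 0, 0, 0, 0, 0.2]
  ]
}}

```text
time_s: 19.45
tcp_pos: [0.5459, -0.0185, 0.071]
orientation: [[-0.224, 0.975, 0.0], [0.975, 0.224, -0.0], [-0.0, 0.0, -1.0]]
contact_force: [-0.9, -0.2, 1.1]
opening: 0.41
```

Contact, with the force going from -3 to +1 N at z=71.0 as expected. Releasing and withdrawing up, then to the side.

Emit:
{"api": "servo_tool", "payload": {
  "deltas": [
    [0, 0, 0.2, 0, 0, 0, 0.2],
    [0, 0, 0, 0, 0, 0, 0.44],
    [0, 0, 0, 0, 0, 0, 0.55],
    [0, 0, 0, 0, 0, 0, 0.8],
    [0, 0, 0, 0, 0, 0, 0.8],
    [0, 0, -10, 0, 0, 0, 0.8],
    [0, 0, -30, 0, 0, 0, 0.8],
    [0, 0, -40, 0, 0, 0, 0.8]
  ]
}}

```text
time_s: 20.45
tcp_pos: [0.5451, -0.0184, 0.151]
orientation: [[-0.224, 0.975, -0.002], [0.975, 0.224, 0.0], [0.001, -0.002, -1.0]]
contact_force: [0.7, 0.5, 0.9]
opening: 0.799
```

Emit:
{"api": "servo_tool", "payload": {
  "deltas": [
    [0, 0, -30, 0, 0, 0, 0.8],
    [50, 0, 0, 0, 0, 0, 0.8],
    [50, 0, 0, 0, 0, 0, 0.8],
    [50, 0, 0, 0, 0, 0, 0.8],
    [50, 0, 0, 0, 0, 0, 0.8],
    [50, 0, 0, 0, 0, 0, 0.8],
    [0, 0, 0, 0, 0, 0, 0.8],
    [0, 0, 0, 0, 0, 0, 0.8]
  ]
}}

```text
time_s: 21.45
tcp_pos: [0.4899, 0.2249, 0.181]
orientation: [[-0.225, 0.974, 0.001], [0.974, 0.225, -0.0], [-0.001, 0.001, -1.0]]
contact_force: [-0.0, 0.4, 0.2]
opening: 0.797
```

Run:
```python
from h import *
print(robot.read_state()["tcp_pos"])
im=[]
for n in("top","scene"):
    p,d,W=grab(n); B=blk(W); q=p.astype(int); im.append(p)
    c=big((q[...,0]-q[...,2]>25)&(B[...,2]>76)&(B[...,2]<130)&(abs(B[...,0])<70)&(abs(B[...,1])<40)); P=B[c]
    print(n,"cop",c.sum(),rect(P[:,:2]/1000),"z",np.percentile(P[:,2],[2,98]).round(1))
    m=big((abs(B[...,0])<75)&(abs(B[...,1])<45)&(B[...,2]>52)&(B[...,2]<120)&(B[...,0]<68)); print(" stack",rect(B[m][:,:2]/1000))
    s=m&~c&(B[...,0]<5)&(B[...,2]<76)&(B[...,2]>64); print(" seat z",np.median(B[s][:,2]))
    w=big(near(W,p,.4457,-.2315,.06,.010,.06)); print(" white",rect(W[w][:,:2]))
a=cv2.resize(im[0][115:235,215:315],(400,480),interpolation=2);b=cv2.resize(im[1][150:270,190:290],(400,480),interpolation=2)
cv2.imwrite("pics/f.png",np.hstack([a,b])[:,:,::-1])
```

```text
[0.48990916 0.22490484 0.18095882]
top cop 306 (array([-21.6,  -1.4]), array([40.8, 34.3]), 0.3) z [ 78.7 112. ]
 stack (array([-0. , -1.7]), array([102.3,  50.1]), -0.1)
 seat z 69.93862912885751
 white (array([ 445.6, -231.9]), array([42. , 37.1]), -9.1)
scene cop 420 (array([-20.9,  -1.5]), array([43.9, 36.3]), 0.7) z [ 76.9 111.2]
 stack (array([ 4.3, -0.7]), array([101.2,  50.4]), 0.3)
 seat z 70.65747777399362
 white (array([ 446.9, -230.5]), array([46.4, 37.3]), -10.7)
```

View pics/f.png

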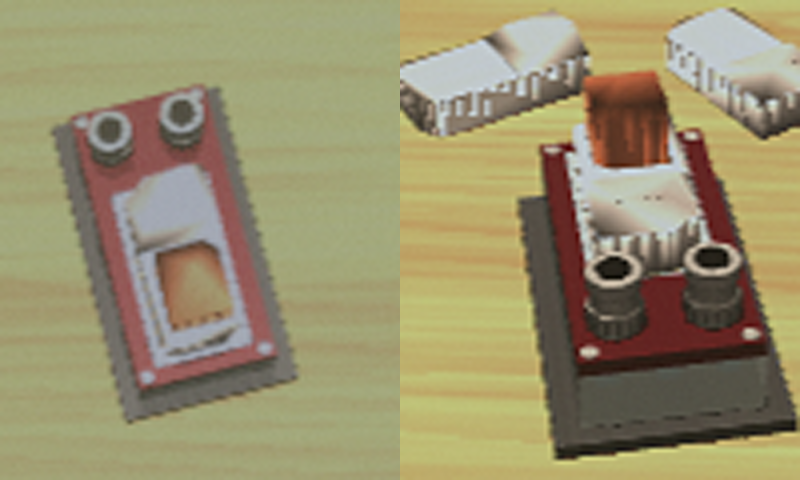

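The picture shows the alu on the patch (left half, 185,265) and the copper upright and flat in the middle of the low end (195,285). The white piece has not moved. Handing in.

```bash
python3 -c "
from plant import robot
print(robot.close_job()); print(robot.read_state()['time_s'])"
```

```text
the job is handed in; nothing more can be done
None
the job is handed in; nothing more can be done
```

The job is handed in at about 21.5 s. The leftmost aluminium offcut lies flat on the pale patch, and the copper offcut stands upright on the middle of its low end.

What the last checks showed:
- **Aluminium:** the top camera puts it within about 0.1 mm of the patch centre lengthwise and 1.7 mm across, turned by about 0°. Its seat is 70 mm above the bench, as it should be.
- **Copper:** it is at (-21.6, -1.4) mm in the block frame, against the seat centre at (-22, -1.7). It is turned by 0.3°, with its peak near 112 mm.
- **Release:** both pieces were set down with only a few newtons of contact and let go. The gripper then moved well clear.
- **White offcut:** it is still where it started; the top camera shows no movement.
- **Disagreement:** the last scene-camera reading put the aluminium's centre 4.3 mm off lengthwise, because the copper hid part of the piece. The top camera, and the scene view before stacking (1.3 mm), both show it centred.

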